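# Take the unknown-hand cap off an air port

### The arm

A 6-joint arm with a two-finger parallel gripper is mounted at the origin on the work surface. World frame = base frame: x ahead of the robot, y to its left, z up, the work surface at z = 0. Lengths are in mm, angles in degrees, forces in N, time in s.
With the tool pointing down it reaches from about 300 to 750 mm from the base axis. Payload 8.5 kg.
Tool frame: the origin (TCP) lies on the front face of the gripper's body, between the roots of the fingers; the fingertips stand 73 mm ahead of it and the grasp point (between the pads) lies manip.grip_point_offset ahead of it (manip.grip_point_offset is the distance from the TCP to the grasp point, in mm); z points along the fingers, y is the direction in which the jaws open and shut (so a half turn about z gives the same grasp; the last joint's range is limited). The gripper opens to 85 mm and grips with 20 to 120 N. Pads are 22 mm wide; open, the fingers measure 114 mm over their backs; the gripper's body (76 mm by 85 mm) begins 54 mm behind the grasp point. The pads swing forward as they close: fully open they stand 13 mm farther back than shut.
Start: joints at [-78.57, 21.807, 74.336, -0, 83.858, -12.336], TCP at [221.646, -503.343, 303.922] pointing down, gripper open.
Joint ranges: [-178.18, 178.18], [-50.72, 133.34], [12.68, 142.11], [-81.47, 261.47], [9.98, 163.14], [-165.26, 165.26]. Speed limits (degrees/s): [136.94, 136.94, 180, 180, 180, 180].

### API

Orientations are given as [roll, pitch, yaw] about the fixed x, y, z axes, in that order (R = Rz(yaw) Ry(pitch) Rx(roll)).
In Python, from station import manip, get_image, camera_params, models gives the robot as it stands.
- The arm moves only by the tool play_rows, never from a script. Its arguments are lists of equal length, an entry for each row: "travel": the shift along the tool's x, y, z in m, a list of three; "twist": the turn, a rotation vector about the tool's x, y, z in rad, a list of three; "jaw": the gripper's target within -1 to 1 (fully open at 1, half-way at 0, shut at -1). A call has 1 to 8 rows; each row shifts and turns the pose as measured when the row begins, along the tool's axes as they then stand; what a row does not reach is not made up. A row lasts 1/10 s, in which the tool goes at most 50 mm and 8.59 degrees, less where a joint would pass 70% of its speed; a pose out of reach is approached as far as the arm can. A call is refused whole if a number of a shift passes 0.05 or a number of a turn 0.15, either way. A call with a gripper value outside its range is refused whole. The fingers move at their own pace and stop on an object; "force" is the grip in N (left out, the last holds). Time passes only in rows, so rows that do not move let the fingers close. It gives the time, the measured TCP pose, the force and the opening at its end, in the units of the state.
- manip.get_state(): the state, without advancing time (a new reading comes with each control period).
- get_image(name): name is "scene" or "top"; returns the picture (420x560x3 uint8, blue, green, red); there is no depth.
- camera_params(name): a dict with "intrinsics" (3x3 intrinsics, pixels), "eye" and "orientation" of the camera in the world. Camera axes: x right, y down, z forward; pixel columns grow to the right and rows downward; lengths in mm; the calibration is good to about 2 mm. A picture is of the moment at which its call begins. camera_params takes no time and is no camera call.
- manip.job_done(): hands the job in, once; it reports no verdict.
Trained networks look in the newest picture that a camera, given by its name, has taken for a name from the list of things; names that differ only in an ending like _2 or _b are one class to them, and where a whole thing is asked for, a point or a joint stands for the part that bears it (a point fixed in the world has none). Each returns a list of dicts, best first, with "score" (0 to 1); they miss things now and then, are a little off and sometimes report something else, mostly with a low value. They report only what shows in the picture. A call takes as long as a camera call. They do not tell look-alikes from the thing itself.
- models.find_in(camera, label): "location" ([x, y, z] in mm, in the coordinates of the camera as it stood for that picture, good to about 4 mm: the middle of the surface that is visible of it).
- models.spot_point(camera, label): "location" ([x, y, z] in mm, in the coordinates of the camera as it stood for that picture, good to about 4 mm: a listed point, or the origin of a listed thing).
The state is a dict: "clock": time; "joint_positions": joint angles; "qvel": joint speeds; "tau": joint torques, N m; "tcp_pos": TCP position; "orientation": TCP orientation; "wrist_force": force on the tool from outside, world axes, zero at the start; "moment": the same for the moment, N m; "grip_width": finger opening in mm.
Only numpy, scipy, OpenCV 4.12 (cv2) and the standard library are available. Lean on these libraries where they do the work, as an engineer would, in place of code of your own. Each camera call takes 0.05 s, during which the arm holds its last target.

### The job

A closed carton of spare filters has been left lying across the two port caps: first put it squarely on top of the stack of two matching cartons. Then take the brass cap off its port: nothing shows whether its thread is left- or right-hand, so try it both ways, turn it about 80 degrees the way that gives, and lift it straight off. Finish still gripping the brass cap, held steady and roughly upright about 10 cm above its port; leave the red cap, the gauge and the spanner alone.

Things in the scene. Friction and masses are not known exactly. Their poses are not given: they have to be found in the camera images.
- manifold: Fixed aluminium port block, 90 (x) x 240 (y) x 60 mm high; origin at the centre of its underside, on the bench; z up. Two ports stand on its top at y = +65 and -65 mm of its frame, each a brass flange 52 mm across and 4 mm thick with its neck hidden under a cap. Which cap is on which port varies. A dial and outlets on its long sides reach at most 17 mm out.
- brass_cap: The cap to remove: round knurled brass-coloured cap, 44 mm outer diameter, 38 mm high, 0.13 to 0.22 kg, origin at the centre of its open underside, z up along its axis. It sits on the port flange: its underside starts 64 mm and its top 102 mm above the bench. Its x axis starts within 0.03 rad of the block's x axis. It has 1 to 2 mm of play on its neck and does not rise while turning.
- brass_cap_top (a point): Centre of the brass cap's top. How it turns: a quick thread, loosening clockwise or anticlockwise (seen from above) at random, which cannot be seen. That way it turns freely, comes free from 1.05 rad and meets an end stop near 1.55 rad: lift straight up at about 1.35 rad. The other way it is blocked after 0.1 rad (0.25 if forced). If turned too little it will not lift by more than 6 mm.
- red_cap: Cap of the other port, the same shape as the brass cap but red plastic; origin at the centre of its underside. Must stay on, neither turned nor moved.
- carton_loose: The closed carton lying level across both caps: brown card with a blue band round its middle, 60 (x) x 120 (y) x 40 mm high, about 0.2 kg (varies), origin at the centre of its underside, z up, y along its length. Its ends rest on the caps' inner halves.
- carton_mid: The upper carton of the stack of two, the same size and look as the loose carton; origin at the centre of its underside, 40 mm above the bench, so the top of the stack is 80 mm above the bench; y along its length. Loose: it shifts if bumped.
- carton_low: The lower carton of the stack, same size and look, on the bench; origin at the centre of its underside.
- gauge: Bystander: loose round black pressure gauge with a white face, 60 mm diameter, 24 mm high, brass stem to +x; origin at the centre of its underside on the bench.
- spanner: Bystander: loose steel spanner lying on the bench along its x axis, under 200 mm long and 20 mm high; origin under its middle.
Not all that is in view belongs to the job. What is shaped like the brass_cap but blue or white is not meant.

How it is judged:
By the outcome, as a careful person would: the job done as asked, in the order asked, and still so for the second after the job is handed in, while the arm keeps its last pose, push and grip.
It also fails if it takes over 56 s, if anything falls off the work surface, if the arm or the gripper's body presses on something with over 40 N, if the wrist force passes 120 N, or if a joint passes its speed limit or range.

## Working session

There is one attempt and no reset: what is moved stays moved. The work goes in short steps, Python scripts to look and compute and a tool call to move; the robot and the scene stay as the last step left them, time stands still between calls to the robot, and variables do not carry over. Pictures are saved under pics/ and viewed, and the job is handed in when it is done.

Besides the shell and the picture viewer there is one more tool, called after "Call:" as name(argument=value, ...) on one line, values as JSON. play_rows: Moves the arm, as the interface text tells. Its arguments: {"type":"object","properties":{"travel":{"type":"array"},"twist":{"type":"array"},"jaw":{"type":"array"},"force":{"type":"number"}},"required":["travel","twist","jaw"]}

```bash
ls; mkdir -p pics
python3 - <<'E'
from station import manip,get_image,camera_params,models
import cv2,numpy as np
print(manip.grip_point_offset, manip.get_state())
for c in("scene","top"):
    cv2.imwrite(f"pics/{c}0.png",get_image(c)); p=camera_params(c); print(p)
    K=np.array(p["intrinsics"]);o=p["orientation"]
    print(c,np.shape(o))
E
```

```text
pics
53.900000000000006 {'clock': 0.0, 'joint_positions': array([-7.85683504e+01,  2.18391960e+01,  7.43873828e+01, -1.32756966e-03,
        8.38571136e+01, -1.23380022e+01]), 'qvel': array([-0.08343508, -0.05370002, -0.07426766,  0.13963126,  0.08246343,
        0.00197673]), 'tau': array([ 8.15221392e-04, -4.48460555e+01, -2.31279677e+01, -1.36271369e-04,
        4.78998394e-03,  2.69352557e-05]), 'tcp_pos': array([ 221.61579214, -503.1493709 ,  303.31303865]), 'orientation': array([-1.79917959e+02, -1.65940040e-02,  2.37697830e+01]), 'wrist_force': array([0.34892421, 0.48324235, 1.04508915]), 'moment': array([-0.0244896 , -0.0609498 ,  0.01681523]), 'grip_width': 85.52255265529513}
{'intrinsics': array([[517.3627471 ,   0.        , 274.68017998],
       [  0.        , 517.3627471 , 219.88155527],
       [  0.        ,   0.        ,   1.        ]]), 'eye': array([1061.95769292,  114.47763254,  859.66827821]), 'orientation': array([-149.9297273 ,    0.74007996,  112.16884835])}
scene (3,)
{'intrinsics': array([[387.38150647,   0.        , 276.62329212],
       [  0.        , 387.38150647, 207.54935455],
       [  0.        ,   0.        ,   1.        ]]), 'eye': array([537.91036082, -72.53398194, 873.55874359]), 'orientation': array([-173.47680121,    0.73409925,  -88.48155612])}
top (3,)
```

View pics/scene0.png

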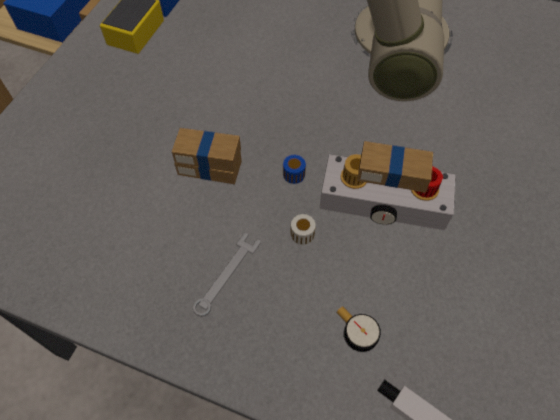

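View pics/top0.png

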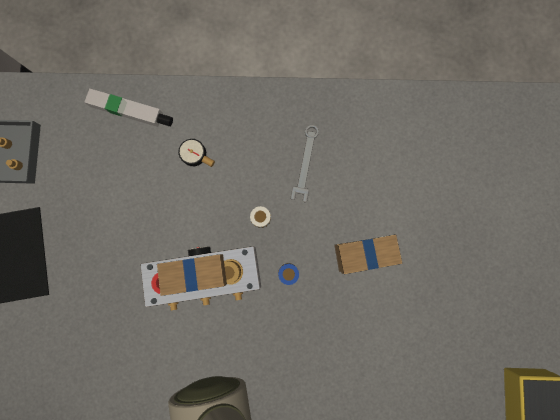

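```bash
cat > h.py <<'E'
import numpy as np,cv2
from scipy.spatial.transform import Rotation as R
from station import manip,get_image,camera_params,models
def cam(c):
    p=camera_params(c); return np.array(p["intrinsics"]),np.array(p["eye"]),R.from_euler('xyz',p["orientation"],degrees=True).as_matrix()
def w(c,loc):
    K,e,r=cam(c); return r@np.array(loc)+e
def proj(c,P):
    K,e,r=cam(c); q=(np.atleast_2d(P)-e)@r; q=q@K.T; return q[:,:2]/q[:,2:]
def ray(c,uv,z):
    K,e,r=cam(c); d=r@np.linalg.inv(K)@np.array([uv[0],uv[1],1.]); return e+d*(z-e[2])/d[2]
E
python3 - <<'E'
from h import *
np.set_printoptions(precision=1,suppress=True)
for c in("scene","top"):
  for l in ["manifold","brass_cap","brass_cap_top","red_cap","carton_loose","carton_mid","carton_low","gauge","spanner"]:
    for d in models.spot_point(c,l)[:4]:
        P=w(c,d["location"]); print(c,l,round(d["score"],2),P,proj(c,P)[0])
print(manip.get_state()["clock"])
E
```

```text
scene manifold 0.83 [480.1  95.9   0.5] [383.5 197.8]
scene brass_cap 0.92 [613.4 -27.7  -7.5] [300.3 234.7]
scene brass_cap 0.88 [493.5 -87.9   2.4] [293.6 174.1]
scene brass_cap 0.77 [495.4  34.8  62.8] [355.2 176.1]
scene brass_cap_top 0.83 [611.9 -23.9  36.4] [303.3 223.3]
scene brass_cap_top 0.75 [489.1 -87.5  39. ] [294.9 161.7]
scene red_cap 0.73 [495.8  97.7 102.1] [391.7 174.3]
scene red_cap 0.6 [475.2 162.6  66.2] [425.6 187.8]
scene carton_loose 0.72 [495.3  98.1 103. ] [392.1 173.9]
scene carton_mid 0.75 [ 540.3 -257.    43.9] [205.4 154.1]
scene carton_low 0.77 [ 540.3 -249.8    2.8] [211.2 167.5]
scene carton_low 0.64 [ 539.4 -255.6   42.7] [206.3 154.3]
scene gauge 0.65 [760.8 139.4  -1.8] [361.7 336.1]
scene spanner 0.98 [ 744.2 -120.1    5.5] [226.8 273.9]
scene spanner 0.59 [495.6  95.9 101.8] [390.7 174. ]
top brass_cap 0.84 [492.1  33.1  64.5] [230.  272.8]
top brass_cap 0.72 [488.7 -90.1   0.8] [288.9 274.3]
top brass_cap 0.62 [615.8 -21.7   3.7] [260.  216.5]
top brass_cap_top 0.88 [493.5  31.6 101.2] [228.2 273.1]
top brass_cap_top 0.72 [491.5 -90.8  36.3] [289.7 274. ]
top red_cap 0.55 [ 537.7 -252.6   37.9] [365.9 254.2]
top red_cap 0.53 [472.2 159.   63.7] [168.8 280.8]
top carton_loose 0.65 [495.3  99.8 102.7] [193.7 271.3]
top carton_mid 0.91 [ 538.9 -249.5   40. ] [364.7 253.6]
top spanner 0.9 [ 741.2 -117.6    0.6] [303.5 163.3]
1.0
```

The brass cap is at scene pixel (355,172) and top pixel (230,272). The blue cap (293,168) and white cap (303,229) are loose look-alikes. The loose carton lies across the brass and red caps, and the stack is at top pixel (368,254). Next I'll enlarge and check the poses with overlays.

```bash
cat > ov.py <<'E'
from h import *
def box(c,img,p,yaw,z0,h=40,col=(0,255,0),S=1,o=(0,0),lx=30,ly=60):
    r=R.from_euler('z',yaw,degrees=True).as_matrix()
    P=lambda z:np.array([r@np.array([sx*lx,sy*ly,0])+[p[0],p[1],z] for sx,sy in((1,1),(1,-1),(-1,-1),(-1,1))])
    for z in(z0,z0+h):
        q=(proj(c,P(z))-o)*S+S/2
        cv2.polylines(img,[np.round(q*8).astype(np.int32)],True,col,1,cv2.LINE_AA,3)
def circ(c,img,p,z,rad,col,S,o):
    t=np.linspace(0,2*np.pi,40); P=np.c_[p[0]+rad*np.cos(t),p[1]+rad*np.sin(t),0*t+z]
    q=(proj(c,P)-o)*S+S/2
    cv2.polylines(img,[np.round(q*8).astype(np.int32)],True,col,1,cv2.LINE_AA,3)
E
cat > fit.py <<'E'
from ov import *
import sys
from scipy.optimize import minimize
# fit carton tops: mask of carton colors versus projected hull, both cameras
def cmask(img):
    h=cv2.cvtColor(img,cv2.COLOR_BGR2HSV); 
    br=((h[...,0]>5)&(h[...,0]<25)&(h[...,1]>60)&(h[...,2]>40))
    return br
def hullmask(c,p,yaw,z0,z1,S=4,win=None):
    r=R.from_euler('z',yaw,degrees=True).as_matrix()
    P=np.array([r@np.array([sx*30,sy*60,0])+[p[0],p[1],z] for z in(z0,z1) for sx in(1,-1) for sy in(1,-1)])
    q=proj(c,P).astype(np.float32)
    return cv2.convexHull(q)[:,0]
E
python3 - <<'E'
from ov import *
boxes=[((495.5,99),8.8,102),((540,-252),8.8,40),((540,-252),8.8,0)]
out=[]
for c,ws in(("scene",[(310,125,160,110),(165,115,90,75)]),("top",[(130,235,140,80),(325,225,90,60)])):
    img=cv2.imread(f"pics/{c}0.png")
    for i,(x,y,a,b) in enumerate(ws):
        S=5 if a>100 else 8
        cr=cv2.resize(img[y:y+b,x:x+a],None,fx=S,fy=S,interpolation=cv2.INTER_CUBIC); o=np.array([x,y])
        raw=cr.copy()
        for p,yw,z in boxes: box(c,cr,p,yw,z,S=S,o=o)
        box(c,cr,(483.5,97),8.8,0,60,(255,0,255),S,o,45,120)
        circ(c,cr,(493.5,32.5),102,22,(0,0,255),S,o);circ(c,cr,(473.5,161),102,22,(255,255,0),S,o)
        cv2.imwrite(f"pics/ov_{c}{i}.png",cr)
E
```

```text
(no output)
```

View pics/ov_scene0.png

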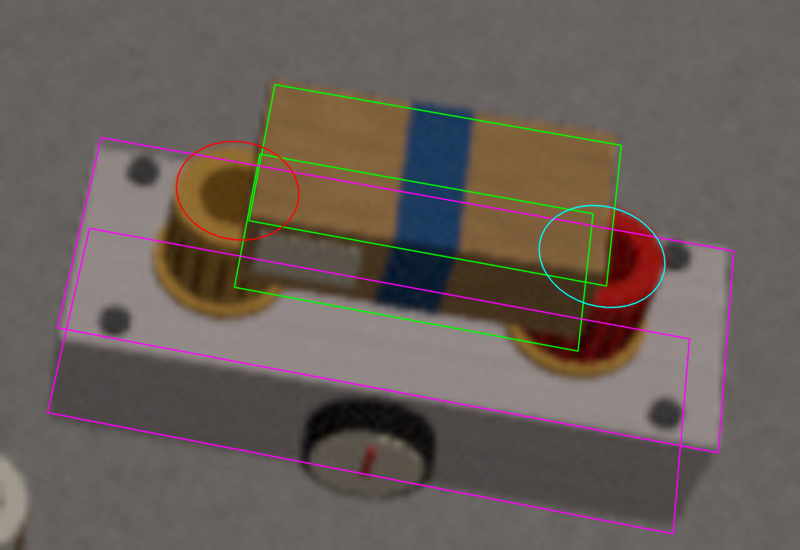

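View pics/ov_scene1.png

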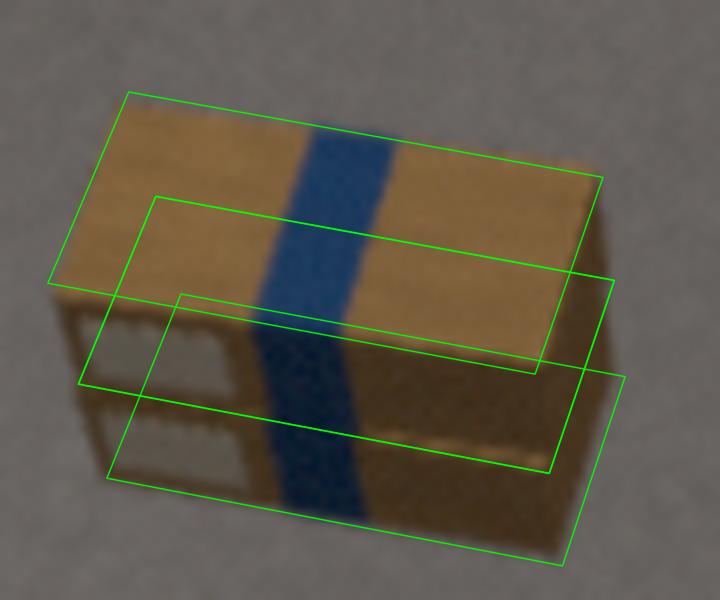

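View pics/ov_top0.png

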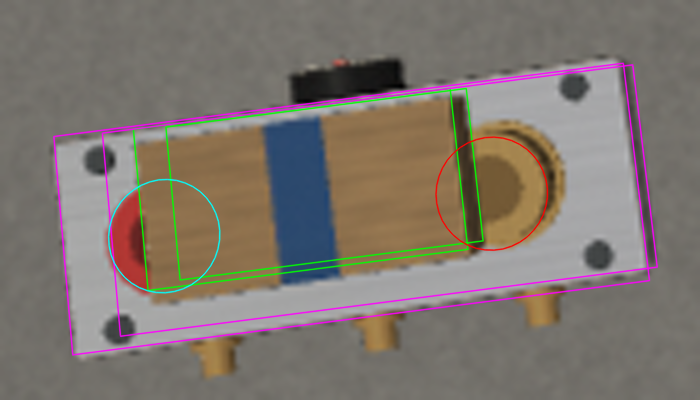

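View pics/ov_top1.png

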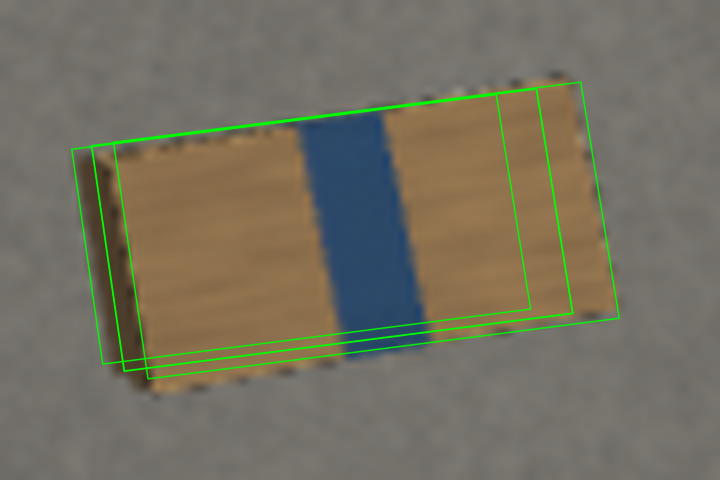

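```bash
cat > fit.py <<'E'
from ov import *
from scipy.optimize import least_squares
def fit(obs,lx,ly,x0,fo=None):
    # obs: list (cam, pts crop, S, o, local signs, z)
    def res(v):
        r=R.from_euler('z',v[2],degrees=True).as_matrix(); out=[]
        for c,pts,S,o,sg,z in obs:
            P=np.array([r@np.array([a*lx,b*ly,0])+[v[0],v[1],z] for a,b in sg])
            out.append((proj(c,P)-((np.array(pts)+.0)/S-0.5/S*0+np.array(o)-0.5+0.5/S)).ravel())
        return np.concatenate(out)
    s=least_squares(res,x0,loss='soft_l1'); return s.x,res(s.x)
E
python3 - <<'E'
from fit import *
np.set_printoptions(precision=1,suppress=True)
sc=[(-1,-1),(-1,1),(1,1),(1,-1)]; tp=[(1,1),(1,-1),(-1,-1),(-1,1)]
D={}
D['loose']=[("scene",[(270,85),(618,135),(607,275),(248,218)],5,(310,125),sc,142),("top",[(136,143),(450,95),(468,248),(152,302)],5,(130,235),tp,142)],30,60
D['mid']=[("scene",[(125,103),(598,165),(540,362),(55,295)],8,(165,115),sc,80),("top",[(112,153),(570,75),(617,312),(152,393)],8,(325,225),tp,80)],30,60
D['man']=[("scene",[(100,140),(735,250),(718,452),(62,335)],5,(310,125),sc,60),("top",[(55,138),(620,60),(653,268),(75,355)],5,(130,235),tp,60)],45,120
for k,(o,lx,ly) in D.items():
    print(k)
    for oo in(o,o[:1],o[1:]):
        x,r=fit(oo,lx,ly,[500,0,9]); print(x,r)
E
```

```text
loose
[492.9  98.   10.5] [ 0.  -0.8 -0.2 -0.3  0.1 -0.1  0.2 -0.1 -0.6 -0.6 -0.2 -1.   0.6  0.5
  0.  -0.2]
[493.6  98.1  10.5] [-0.  -0.5 -0.2  0.   0.1  0.2  0.2  0.3]
[492.3  97.8  10.3] [-0.5 -0.3 -0.1 -0.6  0.7  0.9  0.1  0.1]
mid
[ 539.4 -251.6   11.3] [-0.4 -0.7  0.5  0.1  0.6  0.2 -0.4 -0.6 -0.6  0.2  0.1 -0.1  0.4 -0.4
  0.  -0.4]
[ 539.9 -251.5   11.7] [-0.6 -0.4  0.4  0.1  0.7  0.3 -0.5 -0.1]
[ 539.  -251.6   11.1] [-0.5  0.3  0.2  0.2  0.3 -0.1 -0.1 -0.3]
man
[484.5  97.3   9.5] [-0.4  0.3 -0.7 -0.2  0.3 -0.2 -1.  -0.4 -0.7 -0.2 -0.  -0.7 -0.8  1.
 -0.4 -0. ]
[484.4  98.2   9.4] [ 0.1  0.3 -0.2  0.   0.7  0.  -0.6 -0.4]
[484.7  96.2   9.7] [-0.3 -0.1  0.4 -1.  -0.3  0.8  0.2  0.1]
```

```bash
cat > plan.py <<'E'
from h import *
import sys
def plan(pos,yaw,vmax=45,wmax=8,n=None):
    s=manip.get_state(); p=np.array(s["tcp_pos"]); r=R.from_euler('xyz',s["orientation"],degrees=True)
    g=R.from_euler('xyz',[180,0,yaw],degrees=True); pos=np.array(pos,float)
    rv=(r.inv()*g).as_rotvec(); d=pos-p
    N=n or max(int(np.ceil(np.linalg.norm(d)/vmax)),int(np.ceil(np.degrees(np.linalg.norm(rv))/wmax)),1)
    print("t",round(s["clock"],2),"tcp",p.round(1),"rpy",np.round(s["orientation"],2),"F",np.round(s["wrist_force"],1),"M",np.round(s["moment"],2),"w",round(s["grip_width"],1))
    print("d",d.round(1),"rv",np.degrees(rv).round(2),"N",N)
    for i in range(N):
        ri=r*R.from_rotvec(rv*i/N); print((ri.inv().apply(d/N)/1000).round(4).tolist(),(rv/N).round(4).tolist())
if __name__=="__main__":
    a=[float(x) for x in sys.argv[1:]]
    plan(a[:3],a[3],*a[4:6])
E
python3 plan.py 493 98 230 100.4
```

```text
t 1.0 tcp [ 221.6 -503.3  303.9] rpy [-180.     -0.     23.77] F [-0.2 -0.3  1.3] M [-0.04 -0.02 -0.04] w 85.5
d [271.4 601.3 -73.9] rv [  0.    -0.   -76.63] N 15
[0.0327, -0.0294, 0.0049] [0.0, -0.0, -0.0892]
[0.0352, -0.0264, 0.0049] [0.0, -0.0, -0.0892]
[0.0374, -0.0231, 0.0049] [0.0, -0.0, -0.0892]
[0.0393, -0.0197, 0.0049] [0.0, -0.0, -0.0892]
[0.0409, -0.0161, 0.0049] [0.0, -0.0, -0.0892]
[0.0422, -0.0124, 0.0049] [0.0, -0.0, -0.0892]
[0.0431, -0.0086, 0.0049] [0.0, -0.0, -0.0892]
[0.0437, -0.0047, 0.0049] [0.0, -0.0, -0.0892]
[0.044, -0.0008, 0.0049] [0.0, -0.0, -0.0892]
[0.0439, 0.0031, 0.0049] [0.0, -0.0, -0.0892]
[0.0434, 0.007, 0.0049] [0.0, -0.0, -0.0892]
[0.0426, 0.0108, 0.0049] [0.0, -0.0, -0.0892]
[0.0415, 0.0146, 0.0049] [0.0, -0.0, -0.0892]
[0.04, 0.0182, 0.0049] [0.0, -0.0, -0.0892]
[0.0383, 0.0217, 0.0049] [0.0, -0.0, -0.0892]
```

Call:
play_rows(travel=[[0.033,-0.029,0.003],[0.035,-0.026,0.003],[0.037,-0.023,0.003],[0.039,-0.02,0.003],[0.041,-0.016,0.003],[0.042,-0.012,0.003],[0.043,-0.009,0.003],[0.044,-0.005,0.003]], twist=[[0,0,-0.09],[0,0,-0.09],[0,0,-0.09],[0,0,-0.09],[0,0,-0.09],[0,0,-0.09],[0,0,-0.09],[0,0,-0.09]], jaw=[1,1,1,1,1,1,1,1])

```text
clock: 1.8
tcp_pos: [364.3, -175.0, 278.4]
orientation: [179.8, 0.1, 66.1]
wrist_force: [0.8, -0.2, -0.4]
grip_width: 85.4
```

```bash
python3 plan.py 493 98 230 100.4
```

```text
t 1.8 tcp [ 364.3 -175.   278.4] rpy [1.7982e+02 1.3000e-01 6.6090e+01] F [ 0.8 -0.2 -0.4] M [ 0.02 -0.02  0.03] w 85.4
d [128.7 273.  -48.4] rv [  0.14   0.18 -34.31] N 7
[0.0431, 0.001, 0.0068] [0.0003, 0.0004, -0.0856]
[0.0429, 0.0047, 0.0068] [0.0003, 0.0004, -0.0856]
[0.0423, 0.0083, 0.0069] [0.0003, 0.0004, -0.0856]
[0.0414, 0.0119, 0.0069] [0.0003, 0.0004, -0.0856]
[0.0403, 0.0154, 0.0069] [0.0003, 0.0004, -0.0856]
[0.0388, 0.0188, 0.0069] [0.0003, 0.0004, -0.0856]
[0.0371, 0.022, 0.0069] [0.0003, 0.0004, -0.0856]
```

Tracking is good.

Call:
play_rows(travel=[[0.043,0.001,0.006],[0.043,0.005,0.006],[0.042,0.008,0.006],[0.041,0.012,0.006],[0.04,0.015,0.006],[0.039,0.019,0.006],[0.037,0.022,0.006],[0.01,0.006,0.0]], twist=[[0,0,-0.086],[0,0,-0.086],[0,0,-0.086],[0,0,-0.086],[0,0,-0.086],[0,0,-0.086],[0,0,-0.086],[0,0,-0.01]], jaw=[1,1,1,1,1,1,1,1])

```text
clock: 2.6
tcp_pos: [497.4, 125.7, 235.3]
orientation: [179.7, 0.4, 103.0]
wrist_force: [-0.2, 0.0, -0.3]
grip_width: 85.6
```

```bash
python3 plan.py 493 98 230 100.4
python3 - <<'E'
from h import *
cv2.imwrite("pics/top1.png",get_image("top")[200:340,100:300]);a=cv2.imread("pics/top1.png");cv2.imwrite("pics/top1.png",cv2.resize(a,None,fx=3,fy=3))
E
```

```text
t 2.6 tcp [497.4 125.7 235.3] rpy [179.66   0.39 102.96] F [-0.2  0.  -0.3] M [-0.02  0.02 -0.02] w 85.6
d [ -4.4 -27.7  -5.3] rv [0.35 0.38 2.56] N 1
[-0.026, -0.0105, 0.0054] [0.0061, 0.0067, 0.0447]
```

Call:
play_rows(travel=[[-0.016,-0.006,0.005],[-0.01,-0.004,0.005],[0,0,0],[0,0,0]], twist=[[0.003,0.003,0.03],[0.003,0.003,0.015],[0,0,0],[0,0,0]], jaw=[1,1,1,1])

```text
clock: 3.05
tcp_pos: [491.9, 93.1, 225.3]
orientation: [-180.0, 0.1, 99.8]
wrist_force: [-0.0, -0.5, -0.2]
grip_width: 85.2
```

```bash
python3 plan.py 493 98 178 100.4 10
```

```text
t 3.05 tcp [491.9  93.1 225.3] rpy [-1.7997e+02  5.0000e-02  9.9820e+01] F [-0.  -0.5 -0.2] M [0.04 0.01 0.03] w 85.2
d [  1.1   4.9 -47.3] rv [-0.03  0.05 -0.58] N 5
[0.0009, 0.0004, 0.0095] [-0.0001, 0.0002, -0.002]
[0.0009, 0.0004, 0.0095] [-0.0001, 0.0002, -0.002]
[0.0009, 0.0004, 0.0095] [-0.0001, 0.0002, -0.002]
[0.0009, 0.0004, 0.0095] [-0.0001, 0.0002, -0.002]
[0.0009, 0.0004, 0.0095] [-0.0001, 0.0002, -0.002]
```

Call:
play_rows(travel=[[0.002,0.001,0.01],[0.002,0.001,0.01],[0.001,0,0.01],[0,0,0.008],[0,0,0.004],[0,0,0]], twist=[[0,0,-0.005],[0,0,-0.005],[0,0,0],[0,0,0],[0,0,0],[0,0,0]], jaw=[1,1,1,1,1,1])

```text
clock: 3.65
tcp_pos: [492.6, 98.0, 179.2]
orientation: [-179.9, 0.0, 100.3]
wrist_force: [0.5, 0.2, -0.1]
grip_width: 85.3
```

```bash
python3 plan.py 493 98 178 100.4 10;python3 - <<'E'
from h import *
for c,(x,y,a,b) in(("scene",(310,90,160,130)),("top",(130,225,150,100))):
    cv2.imwrite(f"pics/{c}2.png",cv2.resize(get_image(c)[y:y+b,x:x+a],None,fx=4,fy=4,interpolation=cv2.INTER_CUBIC))
E
```

```text
t 3.65 tcp [492.6  98.  179.2] rpy [-1.7992e+02  4.0000e-02  1.0035e+02] F [ 0.5  0.2 -0.1] M [ 0.   -0.02 -0.02] w 85.3
d [ 0.4 -0.  -1.2] rv [-0.08  0.04 -0.05] N 1
[-0.0001, 0.0004, 0.0012] [-0.0014, 0.0007, -0.0009]
```

View pics/scene2.png

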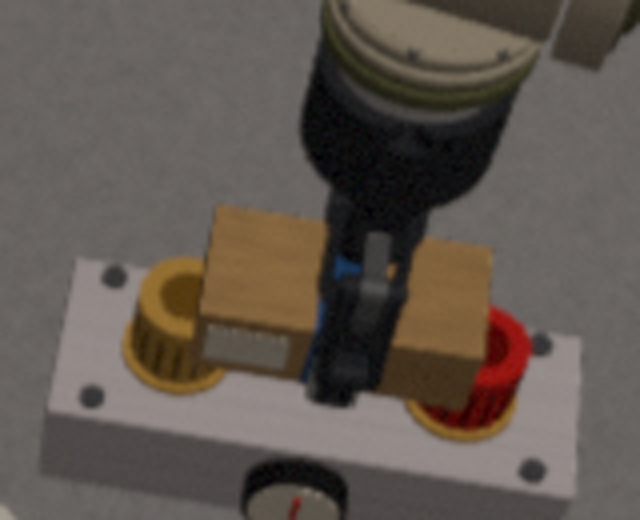

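The fingers straddle the carton at its blue band. Close now.

Call:
play_rows(travel=[[0,0,0],[0,0,0],[0,0,0],[0,0,0],[0,0,0],[0,0,0]], twist=[[0,0,0],[0,0,0],[0,0,0],[0,0,0],[0,0,0],[0,0,0]], jaw=[0.6,0.45,0.3,0,0,0], force=30)

```text
clock: 4.35
tcp_pos: [493.0, 98.0, 180.8]
orientation: [179.9, 0.1, 100.3]
wrist_force: [-0.1, 0.5, -1.1]
grip_width: 59.3
```

Call:
play_rows(travel=[[0,0,-0.005],[0,0,-0.01],[0,0,-0.015],[0,0,-0.015],[0,0,-0.01],[0,0,0],[0,0,0]], twist=[[0,0,0],[0,0,0],[0,0,0],[0,0,0],[0,0,0],[0,0,0],[0,0,0]], jaw=[-0.2,-0.2,-0.2,-0.2,-0.2,-0.2,-0.2])

```text
clock: 5.05
tcp_pos: [492.9, 98.0, 240.6]
orientation: [179.9, 0.1, 100.3]
wrist_force: [0.2, 0.4, -0.9]
grip_width: 59.7
```

```bash
python3 plan.py 539.5 -251.6 230 101.3 30;python3 - <<'E'
from ov import *
for c,(x,y,a,b) in(("scene",(300,70,170,140)),("top",(130,215,150,110))):
    img=get_image(c); cr=cv2.resize(img[y:y+b,x:x+a],None,fx=4,fy=4,interpolation=cv2.INTER_CUBIC)
    s=manip.get_state(); 
    box(c,cr,s["tcp_pos"][:2],s["orientation"][2]-90,s["tcp_pos"][2]-180.8+102,S=4,o=np.array([x,y]))
    circ(c,cr,(495.2,33.2),102,22,(0,0,255),4,np.array([x,y]));circ(c,cr,(473.8,161.4),102,22,(255,255,0),4,np.array([x,y]))
    cv2.imwrite(f"pics/{c}3.png",cr)
E
```

```text
t 5.05 tcp [492.9  98.  240.6] rpy [1.7985e+02 9.0000e-02 1.0034e+02] F [ 0.2  0.4 -0.9] M [-0.05 -0.04  0.03] w 59.7
d [  46.6 -349.6  -10.6] rv [ 0.15  0.09 -0.96] N 12
[-0.0294, -0.0014, 0.0009] [0.0002, 0.0001, -0.0014]
[-0.0294, -0.0015, 0.0009] [0.0002, 0.0001, -0.0014]
[-0.0294, -0.0015, 0.0009] [0.0002, 0.0001, -0.0014]
[-0.0294, -0.0015, 0.0009] [0.0002, 0.0001, -0.0014]
[-0.0293, -0.0016, 0.0009] [0.0002, 0.0001, -0.0014]
[-0.0293, -0.0016, 0.0009] [0.0002, 0.0001, -0.0014]
[-0.0293, -0.0017, 0.0009] [0.0002, 0.0001, -0.0014]
[-0.0293, -0.0017, 0.0009] [0.0002, 0.0001, -0.0014]
[-0.0293, -0.0017, 0.0009] [0.0002, 0.0001, -0.0014]
[-0.0293, -0.0018, 0.0009] [0.0002, 0.0001, -0.0014]
[-0.0293, -0.0018, 0.0009] [0.0002, 0.0001, -0.0014]
[-0.0293, -0.0019, 0.0009] [0.0002, 0.0001, -0.0014]
```

View pics/scene3.png

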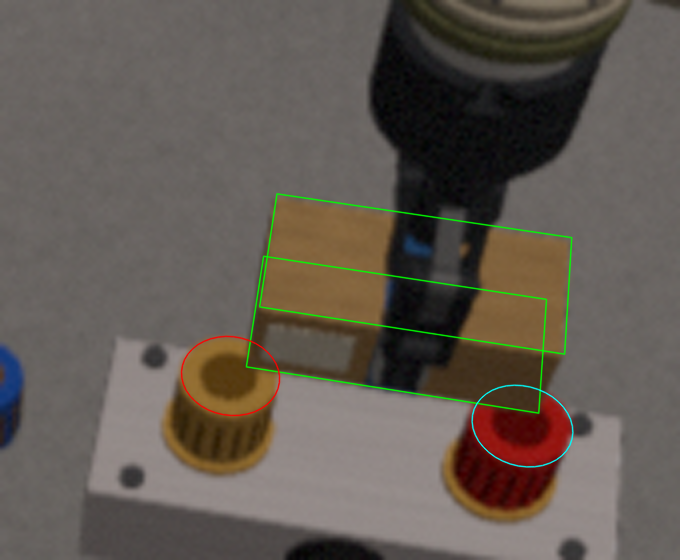

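View pics/top3.png

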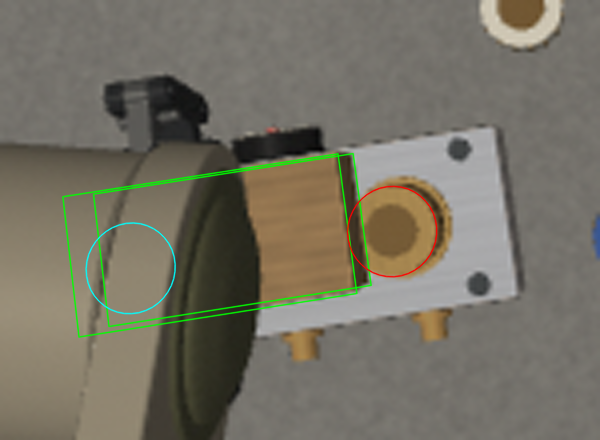

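Carton held level; the overlay fits and both caps are still in place. Carrying on to the stack.

Call:
play_rows(travel=[[-0.02,-0.001,0],[-0.035,-0.002,0],[-0.04,-0.002,0],[-0.04,-0.002,0],[-0.04,-0.002,0],[-0.04,-0.002,0],[-0.04,-0.002,0],[-0.035,-0.002,0]], twist=[[0,0,-0.002],[0,0,-0.002],[0,0,-0.002],[0,0,-0.002],[0,0,-0.002],[0,0,-0.002],[0,0,-0.002],[0,0,-0.002]], jaw=[-0.2,-0.2,-0.2,-0.2,-0.2,-0.2,-0.2,-0.2])

```text
clock: 5.95
tcp_pos: [532.4, -196.1, 234.8]
orientation: [-179.6, -0.3, 101.7]
wrist_force: [0.7, 0.2, -1.8]
grip_width: 59.7
```

```bash
python3 plan.py 539.5 -251.6 220 101.3 30
```

```text
t 5.95 tcp [ 532.4 -196.1  234.8] rpy [-179.64   -0.28  101.72] F [ 0.7  0.2 -1.8] M [ 0.06 -0.02 -0.01] w 59.7
d [  7.1 -55.5 -14.8] rv [-0.37 -0.28  0.43] N 2
[-0.0279, -0.0021, 0.0073] [-0.0032, -0.0024, 0.0037]
[-0.0279, -0.0021, 0.0073] [-0.0032, -0.0024, 0.0037]
```

Call:
play_rows(travel=[[-0.025,-0.002,0.002],[-0.015,-0.001,0.002],[-0.005,0,0.002],[-0.001,0,0],[0,0,0],[0,0,0]], twist=[[-0.003,-0.002,0.004],[-0.003,-0.002,0],[0,0,0],[0,0,0],[0,0,0],[0,0,0]], jaw=[-0.2,-0.2,-0.2,-0.2,-0.2,-0.2])

```text
clock: 6.55
tcp_pos: [538.4, -245.0, 224.9]
orientation: [-179.8, -0.3, 101.3]
wrist_force: [-0.0, -0.3, -2.1]
grip_width: 59.4
```

```bash
python3 plan.py 539.5 -251.6 180 101.3 10
```

```text
t 6.55 tcp [ 538.4 -245.   224.9] rpy [-179.77   -0.3   101.34] F [-0.  -0.3 -2.1] M [ 0.06 -0.    0.01] w 59.4
d [  1.1  -6.6 -44.9] rv [-0.23 -0.3   0.04] N 5
[-0.0014, -0.0, 0.009] [-0.0008, -0.0011, 0.0002]
[-0.0014, -0.0, 0.009] [-0.0008, -0.0011, 0.0002]
[-0.0014, -0.0, 0.009] [-0.0008, -0.0011, 0.0002]
[-0.0014, -0.0, 0.009] [-0.0008, -0.0011, 0.0002]
[-0.0013, -0.0, 0.009] [-0.0008, -0.0011, 0.0002]
```

Call:
play_rows(travel=[[-0.003,0,0.01],[-0.003,0,0.012],[-0.001,0,0.012],[0,0,0.008],[0,0,0.002],[0,0,0]], twist=[[-0.002,-0.003,0],[-0.002,-0.002,0],[0,0,0],[0,0,0],[0,0,0],[0,0,0]], jaw=[-0.2,-0.2,-0.2,-0.2,-0.2,-0.2])

```text
clock: 7.15
tcp_pos: [540.0, -249.1, 177.6]
orientation: [180.0, -0.0, 101.6]
wrist_force: [0.0, 0.3, -0.2]
grip_width: 59.8
```

```bash
python3 plan.py 539.5 -251.6 160 101.3 10;python3 - <<'E'
from ov import *
for c,(x,y,a,b) in(("scene",(155,80,110,110)),("top",(310,205,120,90))):
    img=get_image(c); cr=cv2.resize(img[y:y+b,x:x+a],None,fx=5,fy=5,interpolation=cv2.INTER_CUBIC)
    s=manip.get_state(); 
    box(c,cr,s["tcp_pos"][:2],s["orientation"][2]-90,s["tcp_pos"][2]-180.8+102,S=5,o=np.array([x,y]))
    box(c,cr,(539.5,-251.6),11.3,40,col=(0,0,255),S=5,o=np.array([x,y]))
    cv2.imwrite(f"pics/{c}4.png",cr)
E
```

```text
t 7.15 tcp [ 540.  -249.1  177.6] rpy [ 1.7999e+02 -2.0000e-02  1.0157e+02] F [ 0.   0.3 -0.2] M [-0.03 -0.02 -0.03] w 59.8
d [ -0.5  -2.5 -17.6] rv [ 0.01 -0.02  0.27] N 2
[-0.0012, -0.0005, 0.0088] [0.0001, -0.0001, 0.0023]
[-0.0012, -0.0005, 0.0088] [0.0001, -0.0001, 0.0023]
```

View pics/scene4.png

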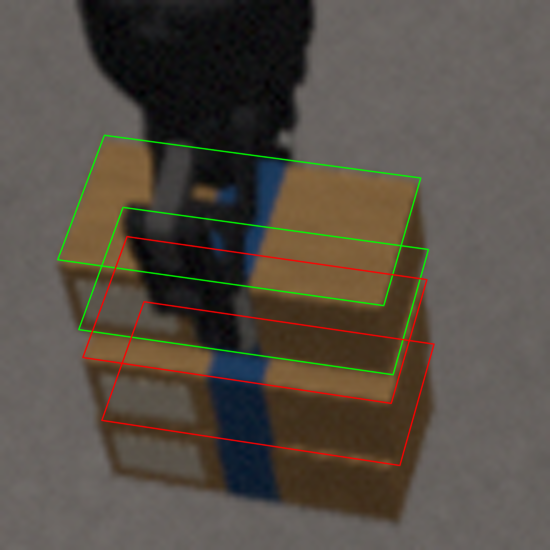

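View pics/top4.png

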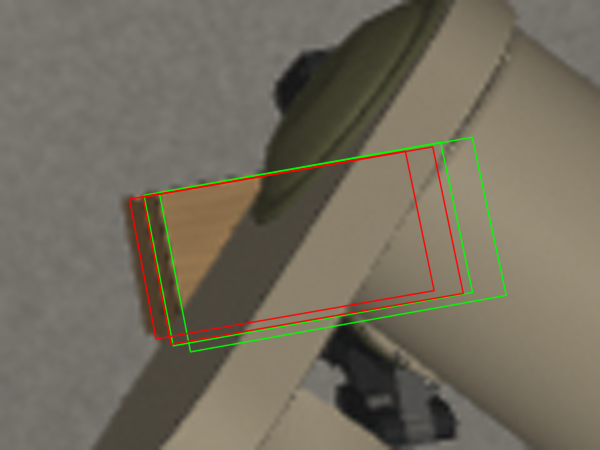

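Green (held carton) and red (stack) both fit the picture; about 2.5 mm is left to correct along y. Lowering now.

Call:
play_rows(travel=[[-0.002,-0.001,0.005],[-0.001,0,0.005],[0,0,0.003],[0,0,0.001],[0,0,0]], twist=[[0,0,0.004],[0,0,0],[0,0,0],[0,0,0],[0,0,0]], jaw=[-0.2,-0.2,-0.2,-0.2,-0.2])

```text
clock: 7.75
tcp_pos: [539.9, -253.0, 163.9]
orientation: [179.9, 0.1, 101.3]
wrist_force: [-0.4, -0.5, -1.9]
grip_width: 59.8
```

```bash
python3 plan.py 539.5 -251.6 158.8 101.3 10
```

```text
t 7.75 tcp [ 539.9 -253.   163.9] rpy [1.7988e+02 1.1000e-01 1.0130e+02] F [-0.4 -0.5 -1.9] M [-0.01 -0.   -0.  ] w 59.8
d [-0.4  1.4 -5.1] rv [0.12 0.11 0.  ] N 1
[0.0014, -0.0002, 0.0051] [0.0021, 0.0019, 0.0001]
```

Call:
play_rows(travel=[[0.001,0,0.002],[0,0,0.001],[0,0,0.001],[0,0,0]], twist=[[0.002,0.002,0],[0,0,0],[0,0,0],[0,0,0]], jaw=[-0.2,-0.2,-0.2,-0.2])

```text
clock: 8.15
tcp_pos: [539.8, -251.9, 159.8]
orientation: [180.0, 0.0, 101.3]
wrist_force: [0.0, 0.2, -1.3]
grip_width: 59.1
```

Call:
play_rows(travel=[[0,0,0.001],[0,0,0.001],[0,0,0]], twist=[[0,0,0],[0,0,0],[0,0,0]], jaw=[-0.2,-0.2,-0.2])

```text
clock: 8.45
tcp_pos: [540.0, -251.8, 159.0]
orientation: [179.9, 0.1, 101.3]
wrist_force: [-0.1, -0.3, -1.4]
grip_width: 59.4
```

Call:
play_rows(travel=[[0,0,0.001],[0,0,0.001],[0,0,0.001]], twist=[[0,0,0],[0,0,0],[0,0,0]], jaw=[-0.2,-0.2,-0.2])

```text
clock: 8.75
tcp_pos: [539.9, -251.8, 158.7]
orientation: [179.9, 0.2, 101.3]
wrist_force: [-2.8, 2.1, 8.8]
grip_width: 59.7
```

Contact (+8.8 N). Release now.

Call:
play_rows(travel=[[0,0,0],[0,0,0],[0,0,0],[0,0,0],[0,0,0]], twist=[[0,0,0],[0,0,0],[0,0,0],[0,0,0],[0,0,0]], jaw=[0.45,0.6,0.8,1,1])

```text
clock: 9.25
tcp_pos: [540.2, -252.1, 158.6]
orientation: [179.8, 0.2, 101.3]
wrist_force: [-1.0, 0.7, 0.5]
grip_width: 85.4
```

Call:
play_rows(travel=[[0,0,-0.005],[0,0,-0.015],[0,0,-0.03],[0,0,-0.03],[0,0,-0.01],[0,0,0]], twist=[[0,0,0],[0,0,0],[0,0,0],[0,0,0],[0,0,0],[0,0,0]], jaw=[1,1,1,1,1,1])

```text
clock: 9.85
tcp_pos: [539.6, -251.7, 251.8]
orientation: [179.9, 0.1, 101.3]
wrist_force: [-0.1, 0.7, 0.7]
grip_width: 85.3
```

```bash
python3 plan.py 495.2 33.2 200 94 40;python3 - <<'E'
from ov import *
for c,(x,y,a,b) in(("scene",(155,80,110,110)),("top",(310,205,120,90))):
    img=get_image(c); cr=cv2.resize(img[y:y+b,x:x+a],None,fx=5,fy=5,interpolation=cv2.INTER_CUBIC)
    box(c,cr,(539.9,-251.8),11.3,80,S=5,o=np.array([x,y]))
    box(c,cr,(539.5,-251.6),11.3,40,col=(0,0,255),S=5,o=np.array([x,y]))
    cv2.imwrite(f"pics/{c}5.png",cr)
E
```

```text
t 9.85 tcp [ 539.6 -251.7  251.8] rpy [1.7991e+02 1.1000e-01 1.0132e+02] F [-0.1  0.7  0.7] M [ 0.03  0.04 -0.07] w 85.3
d [-44.4 284.9 -51.8] rv [0.1  0.11 7.32] N 8
[0.036, 0.0015, 0.0064] [0.0002, 0.0002, 0.016]
[0.036, 0.001, 0.0064] [0.0002, 0.0002, 0.016]
[0.0361, 0.0004, 0.0064] [0.0002, 0.0002, 0.016]
[0.0361, -0.0002, 0.0064] [0.0002, 0.0002, 0.016]
[0.036, -0.0008, 0.0064] [0.0002, 0.0002, 0.016]
[0.036, -0.0013, 0.0064] [0.0002, 0.0002, 0.016]
[0.036, -0.0019, 0.0065] [0.0002, 0.0002, 0.016]
[0.036, -0.0025, 0.0065] [0.0002, 0.0002, 0.016]
```

View pics/scene5.png

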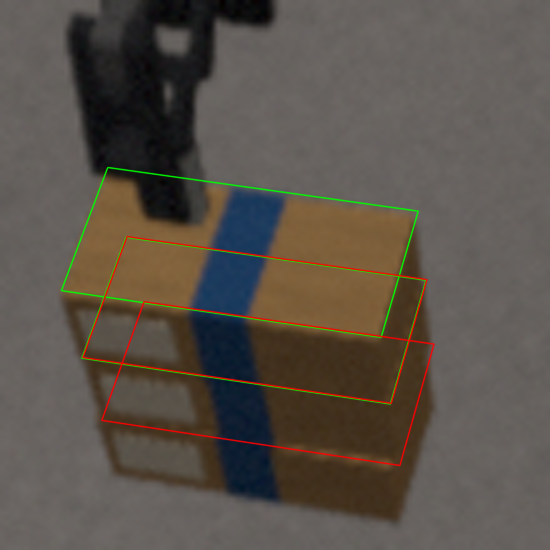

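The carton sits squarely, with bands and edges in line across all three cartons. Now I'll measure the brass cap with a clear view.

Run:
```python
from ov import *
np.set_printoptions(precision=1,suppress=True)
ims=[]
for c,(x,y,a,b) in(("scene",(310,125,160,110)),("top",(130,225,160,110))):
    img=get_image(c); cr=cv2.resize(img[y:y+b,x:x+a],None,fx=5,fy=5,interpolation=cv2.INTER_CUBIC)
    o=np.array([x,y]); cv2.imwrite(f"pics/{c}6raw.png",cr)
    for l in("brass_cap","brass_cap_top","red_cap"):
        for d in models.spot_point(c,l): print(c,l,round(d["score"],2),w(c,d["location"]))
    circ(c,cr,(495.2,33.2),102,22,(0,0,255),5,o);circ(c,cr,(495.2,33.2),64,26,(0,255,0),5,o);circ(c,cr,(473.8,161.4),102,22,(255,255,0),5,o)
    cv2.imwrite(f"pics/{c}6.png",cr)
```

```text
scene brass_cap 0.95 [612.9 -28.5  -4.5]
scene brass_cap 0.83 [495.6  33.6  59.5]
scene brass_cap 0.58 [495.5 -87.6  -0.6]
scene brass_cap_top 0.96 [615.3 -22.3  38.3]
scene brass_cap_top 0.78 [497.2  34.8 104.1]
scene brass_cap_top 0.73 [491.7 -91.6  37.6]
scene red_cap 0.83 [471.9 161.7  64.7]
top brass_cap 0.88 [486.6 -89.3   2.6]
top brass_cap 0.63 [613.8 -21.9   1.8]
top brass_cap_top 0.86 [493.5  32.6 100.4]
top brass_cap_top 0.62 [611.8 -23.5  41.5]
top brass_cap_top 0.57 [492.3 -86.2  34.8]
top red_cap 0.89 [472.6 160.7  61.7]
```

View pics/scene6.png

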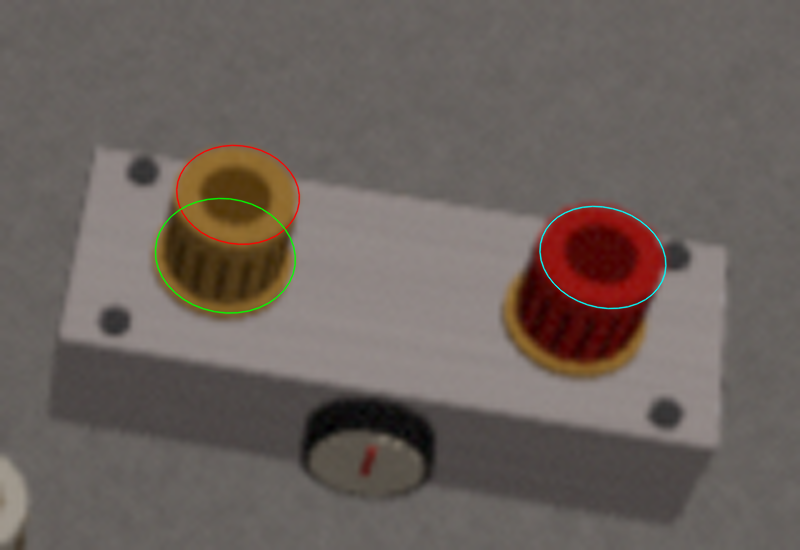

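View pics/top6.png

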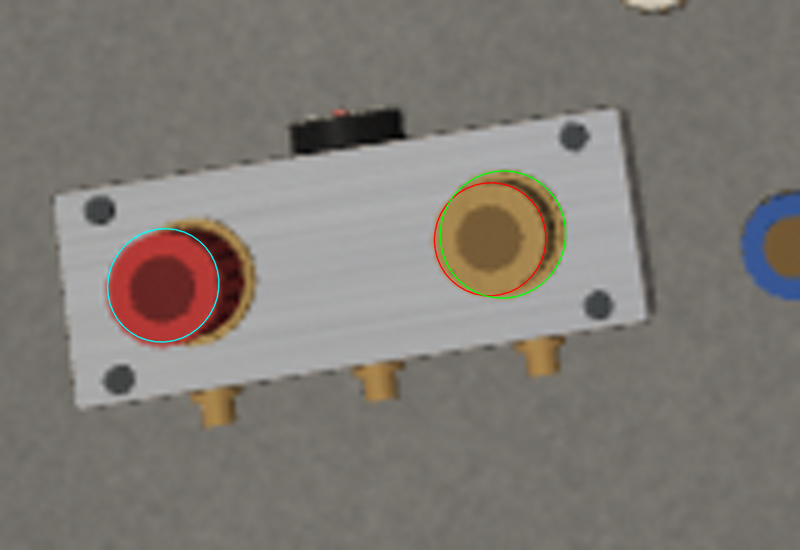

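Candidates for the brass cap: brass on the block port (scene 357,164), blue on the bench (293,168), white on the bench (303,229). The enlarged crop confirms the brass-coloured one on the flange is meant, and it fits (495,33). Moving over it.

Call:
play_rows(travel=[[0.02,0.001,0],[0.036,0.001,0],[0.04,0.001,0],[0.04,0,0.002],[0.04,0,0.004],[0.038,-0.001,0.006],[0.028,-0.001,0.006],[0.014,-0.001,0.004]], twist=[[0,0,0.016],[0,0,0.016],[0,0,0.016],[0,0,0.016],[0,0,0.016],[0,0,0.016],[0,0,0.016],[0,0,0.01]], jaw=[1,1,1,1,1,1,1,1])

```text
clock: 11.15
tcp_pos: [501.8, 8.6, 226.5]
orientation: [180.0, 0.0, 93.8]
wrist_force: [0.8, -0.5, -0.4]
grip_width: 85.1
```

```bash
python3 plan.py 495.2 33.2 200 94 20
```

```text
t 11.15 tcp [501.8   8.6 226.5] rpy [1.7997e+02 2.0000e-02 9.3770e+01] F [ 0.8 -0.5 -0.4] M [ 0.03 -0.04 -0.  ] w 85.1
d [ -6.6  24.6 -26.5] rv [ 0.03  0.02 -0.23] N 2
[0.0125, -0.0025, 0.0132] [0.0003, 0.0001, -0.002]
[0.0125, -0.0025, 0.0133] [0.0003, 0.0001, -0.002]
```

Call:
play_rows(travel=[[0.012,-0.003,0.01],[0.008,-0.003,0.01],[0.002,0,0.005],[0,0,0],[0,0,0]], twist=[[0,0,0],[0,0,0],[0,0,0],[0,0,0],[0,0,0]], jaw=[1,1,1,1,1])

```text
clock: 11.65
tcp_pos: [493.9, 33.0, 200.7]
orientation: [180.0, 0.0, 94.0]
wrist_force: [0.9, -0.6, -0.5]
grip_width: 85.4
```

```bash
python3 plan.py 495.2 33.2 142 94 20
```

```text
t 11.65 tcp [493.9  33.  200.7] rpy [1.7995e+02 2.0000e-02 9.3960e+01] F [ 0.9 -0.6 -0.5] M [ 0.07 -0.05 -0.  ] w 85.4
d [  1.3   0.2 -58.7] rv [ 0.05  0.02 -0.04] N 3
[0.0001, 0.0004, 0.0196] [0.0003, 0.0001, -0.0002]
[0.0, 0.0004, 0.0196] [0.0003, 0.0001, -0.0002]
[0.0, 0.0004, 0.0196] [0.0003, 0.0001, -0.0002]
```

Call:
play_rows(travel=[[0,0.001,0.008],[0,0,0.014],[0,0,0.014],[0,0,0.012],[0,0,0.006],[0,0,0.001],[0,0,0]], twist=[[0,0,0],[0,0,0],[0,0,0],[0,0,0],[0,0,0],[0,0,0],[0,0,0]], jaw=[1,1,1,1,1,1,1])

```text
clock: 12.35
tcp_pos: [497.2, 30.2, 143.8]
orientation: [179.7, 0.1, 93.7]
wrist_force: [0.8, 0.2, -0.2]
grip_width: 85.2
```

```bash
python3 plan.py 495.2 33.2 142 94 20
python3 - <<'E'
from ov import *
x,y,a,b=310,90,160,130
cv2.imwrite("pics/scene7.png",cv2.resize(get_image("scene")[y:y+b,x:x+a],None,fx=4,fy=4,interpolation=cv2.INTER_CUBIC))
E
```

```text
t 12.35 tcp [497.2  30.2 143.8] rpy [1.7969e+02 1.0000e-01 9.3740e+01] F [ 0.8  0.2 -0.2] M [0.02 0.01 0.01] w 85.2
d [-2.   3.  -1.8] rv [ 0.31  0.1  -0.26] N 1
[0.0032, -0.0018, 0.0018] [0.0053, 0.0017, -0.0046]
```

View pics/scene7.png

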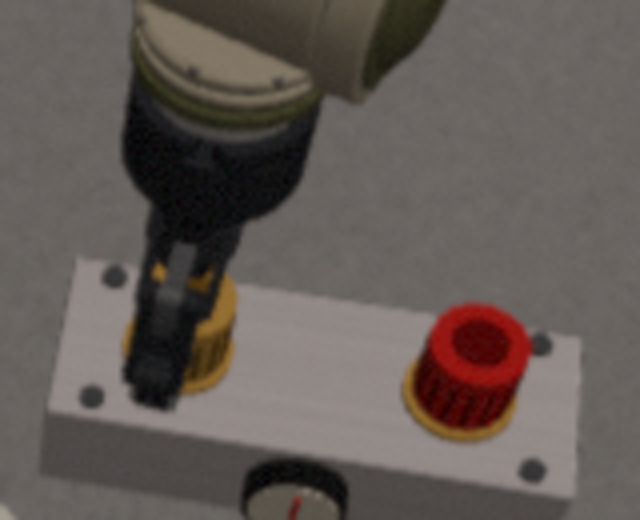

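The jaws straddle the cap but sit about 3 mm to the left, so I'll correct that first.

Call:
play_rows(travel=[[0.003,-0.002,0.002],[0,0,0],[0,0,0]], twist=[[0.005,0.002,-0.004],[0,0,0],[0,0,0]], jaw=[1,1,1])

```text
clock: 12.7
tcp_pos: [495.3, 33.2, 142.8]
orientation: [179.9, 0.0, 94.0]
wrist_force: [-0.7, 0.1, -0.2]
grip_width: 85.5
```

```bash
python3 plan.py 495.2 33.2 142 94 20
```

```text
t 12.7 tcp [495.3  33.2 142.8] rpy [179.87   0.    93.99] F [-0.7  0.1 -0.2] M [-0.01 -0.01 -0.01] w 85.5
d [-0.1 -0.  -0.8] rv [ 0.13  0.   -0.01] N 1
[-0.0, -0.0001, 0.0008] [0.0023, 0.0001, -0.0002]
```

Call:
play_rows(travel=[[0,0,0],[0,0,0],[0,0,0],[0,0,0],[0,0,0],[0,0,0]], twist=[[0,0,0],[0,0,0],[0,0,0],[0,0,0],[0,0,0],[0,0,0]], jaw=[0.5,0.3,0.1,-0.2,-0.4,-0.4], force=40)

```text
clock: 13.3
tcp_pos: [495.2, 33.3, 143.6]
orientation: [179.8, 0.0, 94.0]
wrist_force: [-0.7, 0.1, 0.5]
grip_width: 43.5
```

```bash
python3 plan.py 495.2 33.2 142 94 20
```

```text
t 13.3 tcp [495.2  33.3 143.6] rpy [1.7983e+02 2.0000e-02 9.4010e+01] F [-0.7  0.1  0.5] M [-0.02  0.06 -0.02] w 43.5
d [-0.  -0.1 -1.6] rv [0.17 0.02 0.01] N 1
[-0.0001, -0.0001, 0.0016] [0.003, 0.0003, 0.0001]
```

Gripped at 43.5 mm. Try tool twist + (clockwise seen from above), about 0.17 rad.

Call:
play_rows(travel=[[0,0,0],[0,0,0],[0,0,0],[0,0,0],[0,0,0]], twist=[[0,0,0.04],[0,0,0.04],[0,0,0.04],[0,0,0.04],[0,0,0.01]], jaw=[-0.4,-0.4,-0.4,-0.4,-0.4])

```text
clock: 13.8
tcp_pos: [495.5, 32.8, 143.6]
orientation: [179.8, 0.0, 83.9]
wrist_force: [-0.4, 0.1, 1.5]
grip_width: 43.5
```

```bash
python3 plan.py 495.2 33.2 142 94 20
```

```text
t 13.8 tcp [495.5  32.8 143.6] rpy [1.798e+02 4.000e-02 8.392e+01] F [-0.4  0.1  1.5] M [-0.09  0.12  0.  ] w 43.5
d [-0.3  0.4 -1.6] rv [  0.2    0.06 -10.08] N 2
[0.0002, -0.0002, 0.0008] [0.0017, 0.0005, -0.088]
[0.0002, -0.0001, 0.0008] [0.0017, 0.0005, -0.088]
```

It turned 10° (0.176 rad, past the 0.1 block) with no torque, so it loosens clockwise. Continuing.

Call:
play_rows(travel=[[0,0,0],[0,0,0],[0,0,0],[0,0,0],[0,0,0],[0,0,0],[0,0,0]], twist=[[0,0,0.06],[0,0,0.08],[0,0,0.08],[0,0,0.08],[0,0,0.08],[0,0,0.04],[0,0,0]], jaw=[-0.4,-0.4,-0.4,-0.4,-0.4,-0.4,-0.4])

```text
clock: 14.5
tcp_pos: [495.5, 32.4, 143.6]
orientation: [179.8, 0.0, 59.2]
wrist_force: [-0.3, 0.5, 1.2]
grip_width: 43.6
```

```bash
python3 plan.py 495.2 33.2 143.6 17 20
```

```text
t 14.5 tcp [495.5  32.4 143.6] rpy [1.7979e+02 1.0000e-02 5.9160e+01] F [-0.3  0.5  1.2] M [ 0.02  0.07 -0.02] w 43.6
d [-0.3  0.8  0. ] rv [ 0.21 -0.07 42.16] N 6
[0.0001, -0.0001, -0.0] [0.0006, -0.0002, 0.1226]
[0.0001, -0.0001, -0.0] [0.0006, -0.0002, 0.1226]
[0.0001, -0.0001, -0.0] [0.0006, -0.0002, 0.1226]
[0.0, -0.0001, -0.0] [0.0006, -0.0002, 0.1226]
[0.0, -0.0001, -0.0] [0.0006, -0.0002, 0.1226]
[0.0, -0.0001, -0.0] [0.0006, -0.0002, 0.1226]
```

Call:
play_rows(travel=[[0,0,0],[0,0,0],[0,0,0],[0,0,0],[0,0,0],[0,0,0],[0,0,0],[0,0,0]], twist=[[0,0,0.08],[0,0,0.12],[0,0,0.12],[0,0,0.12],[0,0,0.12],[0,0,0.08],[0,0,0.04],[0,0,0]], jaw=[-0.4,-0.4,-0.4,-0.4,-0.4,-0.4,-0.4,-0.4])

```text
clock: 15.3
tcp_pos: [495.4, 32.2, 143.6]
orientation: [179.8, -0.1, 19.4]
wrist_force: [-0.7, -0.3, 1.7]
grip_width: 43.6
```

```bash
python3 plan.py 495.2 33.2 143.6 17 20;  python3 - <<'E'
from ov import *
x,y,a,b=310,90,160,130
cv2.imwrite("pics/scene8.png",cv2.resize(get_image("scene")[y:y+b,x:x+a],None,fx=4,fy=4,interpolation=cv2.INTER_CUBIC))
E
```

```text
t 15.3 tcp [495.4  32.2 143.6] rpy [ 1.7982e+02 -9.0000e-02  1.9450e+01] F [-0.7 -0.3  1.7] M [0.06 0.09 0.01] w 43.6
d [-0.2  1.   0. ] rv [ 0.17 -0.09  2.44] N 1
[0.0002, -0.001, -0.0001] [0.003, -0.0016, 0.0427]
```

View pics/scene8.png

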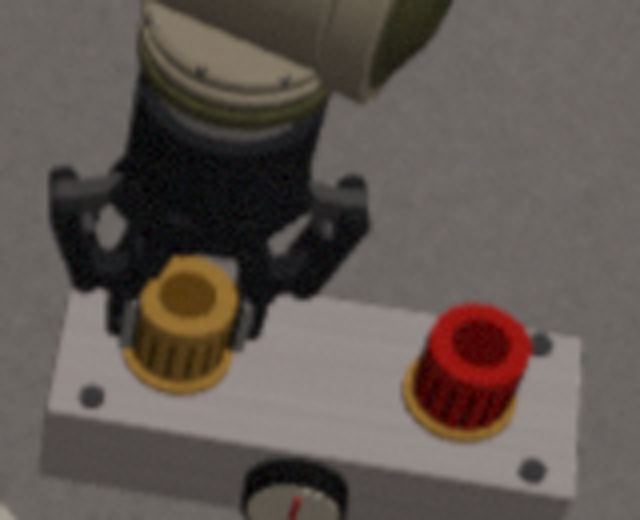

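Turned 74.6°, cap between the pads. A little more, then lift.

Call:
play_rows(travel=[[0,0,0],[0,0,0],[0,0,-0.004],[0,0,-0.006],[0,0,-0.006],[0,0,0]], twist=[[0,0,0.04],[0,0,0.005],[0,0,0],[0,0,0],[0,0,0],[0,0,0]], jaw=[-0.4,-0.4,-0.4,-0.4,-0.4,-0.4])

```text
clock: 15.95
tcp_pos: [495.3, 32.3, 160.6]
orientation: [179.8, -0.1, 17.4]
wrist_force: [-0.9, -0.2, -1.4]
grip_width: 43.4
```

```bash
python3 plan.py 495.2 33.2 243.6 17 20
```

```text
t 15.95 tcp [495.3  32.3 160.6] rpy [ 1.7985e+02 -7.0000e-02  1.7370e+01] F [-0.9 -0.2 -1.4] M [ 0.04 -0.07 -0.04] w 43.4
d [-0.1  0.9 83. ] rv [ 0.15 -0.07  0.37] N 5
[0.0001, -0.0001, -0.0166] [0.0005, -0.0003, 0.0013]
[0.0001, -0.0001, -0.0166] [0.0005, -0.0003, 0.0013]
[0.0, -0.0001, -0.0166] [0.0005, -0.0003, 0.0013]
[0.0, -0.0002, -0.0166] [0.0005, -0.0003, 0.0013]
[0.0, -0.0002, -0.0166] [0.0005, -0.0003, 0.0013]
```

It comes up freely, and the force is just its weight.

Call:
play_rows(travel=[[0,0,-0.01],[0,0,-0.016],[0,0,-0.018],[0,0,-0.018],[0,0,-0.012],[0,0,-0.004],[0,0,0],[0,0,0]], twist=[[0,0,0],[0,0,0],[0,0,0],[0,0,0],[0,0,0],[0,0,0],[0,0,0],[0,0,0]], jaw=[-0.4,-0.4,-0.4,-0.4,-0.4,-0.4,-0.4,-0.4])

```text
clock: 16.75
tcp_pos: [494.5, 32.6, 244.6]
orientation: [179.8, -0.1, 17.5]
wrist_force: [0.2, 0.3, -1.9]
grip_width: 43.6
```

```bash
python3 plan.py 495.2 33.2 243.6 17 20;  python3 - <<'E'
from ov import *
cv2.imwrite("pics/scene9.png",get_image("scene"))
x,y,a,b=310,60,160,140
cr=cv2.resize(get_image("scene")[y:y+b,x:x+a],None,fx=4,fy=4,interpolation=cv2.INTER_CUBIC)
o=np.array([x,y]);p=manip.get_state()["tcp_pos"]
circ("scene",cr,p,p[2]-143.6+64,22,(0,255,0),4,o);circ("scene",cr,p,p[2]-143.6+102,22,(0,255,0),4,o);circ("scene",cr,(473.8,161.4),102,22,(255,255,0),4,o)
cv2.imwrite("pics/scene9c.png",cr)
E
```

```text
t 16.75 tcp [494.5  32.6 244.6] rpy [ 1.7984e+02 -1.0000e-01  1.7460e+01] F [ 0.2  0.3 -1.9] M [0.04 0.01 0.01] w 43.6
d [ 0.7  0.6 -1. ] rv [ 0.16 -0.1   0.46] N 1
[0.0008, -0.0003, 0.001] [0.0028, -0.0018, 0.008]
```

View pics/scene9.png

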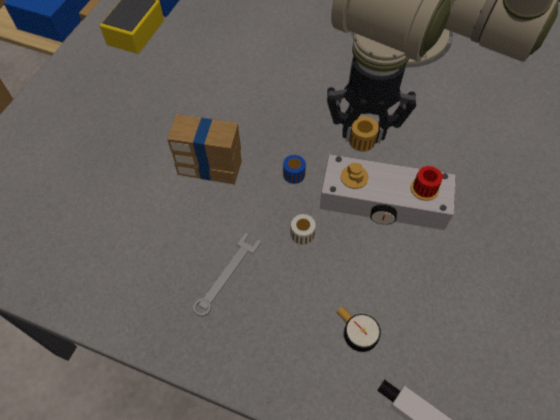

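View pics/scene9c.png

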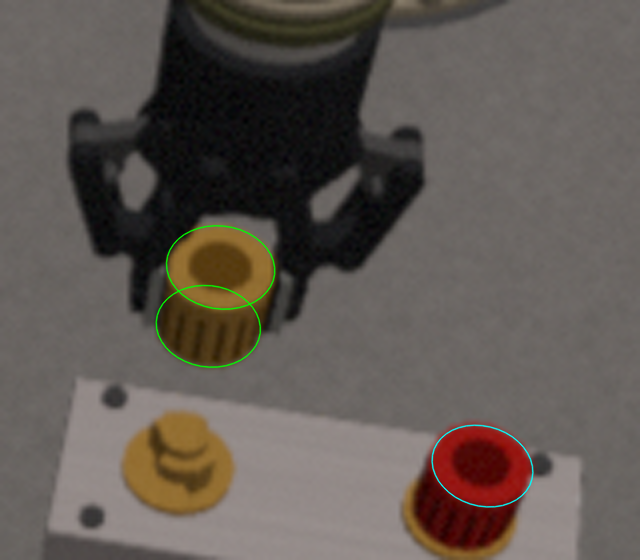

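The cap is held upright about 10 cm above its bare neck. The stack is square, and the red cap, gauge and spanner are unmoved. I'll settle the arm briefly, then hand in.

Call:
play_rows(travel=[[0,0,0],[0,0,0],[0,0,0]], twist=[[0,0,0],[0,0,0],[0,0,0]], jaw=[-0.4,-0.4,-0.4])

```text
clock: 17.15
tcp_pos: [494.2, 32.7, 243.1]
orientation: [179.9, 0.1, 17.5]
wrist_force: [0.2, -0.7, -1.5]
grip_width: 43.5
```

```bash
python3 -c "
from station import manip
s=manip.get_state();print(s['clock'],s['tcp_pos'],s['grip_width'],abs(s['qvel']).max());print(manip.job_done())"
```

```text
17.15 [494.21105526  32.66041466 243.13180792] 43.501321323229874 0.27974471749975294
the job is handed in; nothing more can be done
None
```

The carton is on the stack and the brass cap is off. I handed the job in at 17.15 s with the gripper still holding the cap.

- **Carton:** I set it down on the stack of two with light contact (about 9 N). In the scene camera its bands and edges line up with the cartons below, to about 1 mm.
- **Brass cap:** It loosened clockwise. The first try, in that direction, gave freely to 0.176 rad with no torque, well past the 0.1 rad block, so I did not try the other way. I turned it about 77° and lifted it straight up with no resistance.
- **Last checks:** The cap is held upright (tilt under 0.2°), about 99.5 mm above where it sat, and the arm is practically still. The grip is 43.5 mm and the wrist force is just the cap's weight (about 1.5–1.9 N). The neck of the port is bare, and the red cap, gauge and spanner look unmoved in the scene picture.

No check failed. The final pictures came from the scene camera only; I did not take a last look from the top camera.

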